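# Load the pencil-pot carrier and hold it up level

## Robot

A 7-joint arm with a two-finger parallel gripper is mounted at the origin on the work surface. World frame = base frame: x ahead of the robot, y to its left, z up, the work surface at z = 0. Lengths are in mm, angles in rad, forces in N, time in s.
With the tool pointing down it reaches from about 400 to 875 mm from the base axis. Payload 4.4 kg.
Tool frame: the origin (TCP) lies at the very end of the fingers, on their centre line; the grasp point (between the pads) lies 19 mm behind it (ctrl.grip_depth is the distance from the TCP to the grasp point, in mm); z points along the fingers, x is the direction in which the jaws open and shut, and the axes are right-handed (so a half turn about z gives the same grasp; the last joint's range is limited). The gripper opens to 85 mm and grips with 20 to 120 N. Pads are 22 mm wide; open, the fingers measure 114 mm over their backs; the gripper's body (76 mm by 85 mm) begins 54 mm behind the grasp point. The pads swing forward as they close: fully open they stand 13 mm farther back than shut.
Start: joints at [-1.251, 0.628, 0.038, 1.517, -0.027, 0.996, -0.02], TCP at [244.573, 602.247, 231.313] pointing down, gripper open.
Joint ranges: [-3.06, 3.06], [-0.37, 2.12], [-1.25, 1.32], [0.18, 2.47], [-1.1, 4.24], [0.23, 1.98], [-2.94, 2.94]. Speed limits (rad/s): [2.57, 2.57, 3.14, 3.14, 3.14, 3.14, 3.14].

## Interface

Orientations are given as [roll, pitch, yaw] about the fixed x, y, z axes, in that order (R = Rz(yaw) Ry(pitch) Rx(roll)).
In Python, from cell import ctrl gives the robot as it stands.
- The arm moves only by the shell command python3 -m creep 'ROWS'. ROWS is JSON, a list of rows, each an object with "hand": the opening, from 0 (shut) to 1 (fully open); "travel": the shift along the tool's x, y, z in cm, a list of three; "angular": the turn, a rotation vector about the tool's x, y, z in degrees, a list of three. In form: [{"hand": hand, "travel": [tx, ty, tz], "angular": [rx, ry, rz]}, ...]. A call has 1 to 20 rows; each row is the pose to reach, as a shift and turn from the pose measured when the call began, along the tool's axes at that moment; what a row does not reach only later rows make up. A row lasts 1/10 s, in which the tool goes at most 50 mm and 8.59 degrees, less where a joint would pass 70% of its speed; a pose out of reach is approached as far as the arm can. A call with a gripper value outside its range is refused whole. The fingers move at their own pace and stop on an object; the grip force is fixed at half the most. Time passes only in rows, so rows that repeat a pose let the fingers close. It gives the time, the measured TCP pose, the force and the opening at its end, in the units of the state.
- ctrl.read_state(): the state, without advancing time (a new reading comes with each control period).
- ctrl.get_image(name): name is "scene" or "side" or "wrist"; returns a dict with "frame" (420x560x3 uint8, red, green, blue), "fx", "fy", "cx", "cy" (pixels), "origin" and "orientation" of the camera in the world. Camera axes: x right, y down, z forward; pixel columns grow to the right and rows downward; lengths in mm; the calibration is good to about 2 mm. A picture is of the moment at which its call begins. There is no depth.
- ctrl.finish_job(): hands the job in, once; it reports no verdict.
Trained networks look in the newest picture that a camera, given by its name, has taken for a name from the list of things; names that differ only in an ending like _2 or _b are one class to them, and where a whole thing is asked for, a point or a joint stands for the part that bears it (a point fixed in the world has none). Each returns a list of dicts, best first, with "confidence" (0 to 1); they miss things now and then, are a little off and sometimes report something else, mostly with a low value. They report only what shows in the picture. A call takes as long as a camera call.
- ctrl.regions_of(camera, thing): "region" (420x560 bool, what is visible of it).
- ctrl.spot_point(camera, thing): "at" ([x, y, z] in mm, in world coordinates, good to about 4 mm: a listed point, or the origin of a listed thing).
The state is a dict: "clock": time; "qpos": joint angles; "qd": joint speeds; "tau": joint torques, N m; "eef_pos": TCP position; "tool_rot": TCP orientation; "force": force on the tool from outside, world axes, zero at the start; "torque": the same for the moment, N m; "width": finger opening in mm.
Only numpy, scipy, OpenCV 4.12 (cv2) and the standard library are available. Lean on these libraries where they do the work, as an engineer would, in place of code of your own. Each camera call takes 0.05 s, during which the arm holds its last target. There are 200 camera calls.

## Task

Two wooden pencil pots, one round and one square, are ready to go to the staining bench. Stand each upright in the recess of its own shape in the wooden carrier while the carrier is on the table, seated fully down, then lift the loaded carrier by its handle about 12 cm clear of the table and keep it steady and level in the air. Finish while still holding it up by the handle; nothing is put down. Do not topple the pots, and leave the thick offcut, stain tin, paintbrush and glove box where they are.

Things in the scene. Friction and masses are not known exactly. Their poses are not given: they have to be found in the camera images.
- carrier: Loose wooden carrier, about 0.45 kg. Plywood base board 120 (x) by 280 (y) by 24 mm (z) with two blind recesses, 14 mm deep. Between them at the middle stands a wooden arch handle: two posts 18 mm square at x = +-46 mm, a crossbar on top, open below the bar. Origin at the centre of the underside, z up. Loaded it weighs under 0.8 kg and balances within 15 mm of the middle.
- round_recess (a point): Centre of the floor of the round recess, 52 mm in diameter, 14 mm deep, with a 2 mm chamfer at the mouth; at y = +90 mm, z = 10 mm of the carrier. Axes as the carrier's.
- square_recess (a point): Centre of the floor of the square recess, 52 by 52 mm, sides parallel to the carrier's x and y, 14 mm deep, with a 2 mm chamfer; at y = -90 mm, z = 10 mm of the carrier. Axes as the carrier's.
- carrier_grip (a point): Centre of the handle's flat crossbar, 134 mm above the carrier's underside. The bar is 112 mm long along this point's x, 18 mm thick along y and 32 mm tall (118 to 150 mm above the underside). Grip it at the middle across its thickness, from above.
- round_pot: Round pencil pot of bare wood, 46 mm in diameter and 80 mm tall, bored open from the top (34 mm bore, 68 mm deep), about 75 g, standing upright. Origin at the centre of the underside, z up.
- square_pot: Square pencil pot of bare wood, 46 by 46 mm and 95 mm tall, with a round 31 mm bore from the top, about 90 g, standing upright. Origin at the centre of the underside, x and y along the normals of its sides, z up.
- offcut: Thick solid offcut of the same wood, 62 by 62 mm, 60 mm tall, no bore; fits neither recess, to be left alone. Origin at the centre of the underside, z up.
- stain_tin: Open tin of wood stain, 90 mm in diameter, 100 mm tall, to be left alone. Origin at the centre of the underside.
- paintbrush: Flat paintbrush lying on the table, 200 mm long, to be left alone. Origin near its middle, on the table.
- glove_box: Black box of disposable gloves, opening on top, 110 by 230 mm, 60 mm tall, to be left alone. Origin at the centre of the underside.

How it is judged (in metres and radians):
On the way, in this order (a step that is already met when the one before it is completed fails the run):
1. both pots stand fully down in the recesses of their own shape, let go, while the carrier is on the table (horizontal distance between round_pot and round_recess below 0.008 m and z of round_pot in the frame of round_recess below 0.004 m and angle between the z axis of each of round_pot, square_pot and the z axis of carrier, either way round below 0.12 rad and horizontal distance between square_pot and square_recess below 0.008 m and z of square_pot in the frame of square_recess below 0.004 m and contact force between each of round_pot, square_pot and the fingers below 0.2 N and height (world z) of carrier below 0.006 m), for 0.2 s.
2. the loaded carrier is lifted clear and kept level (height (world z) of carrier above 0.08 m and angle between carrier's own z axis and vertical below 0.14 rad), for 0.5 s.
At the end, for the whole second after the job is handed in: The fingers hold the carrier 80 to 200 mm above the table, tilted under 0.14 rad, slower than 30 mm/s and 0.15 rad/s; each pot is in the recess of its shape (within 9 mm of its floor's centre, 4 mm of full depth, 0.12 rad of upright in the carrier), untouched by the arm (all of step 2 and height (world z) of carrier below 0.2 m and linear speed of carrier below 0.03 m/s and angular speed of carrier below 0.15 rad/s and contact force between carrier and the fingers above 2 N and contact force between each of round_pot, square_pot and the arm below 0.2 N and distance between round_pot and round_recess below 0.009 m and z of round_pot in the frame of round_recess below 0.004 m and angle between the z axis of each of round_pot, square_pot and the z axis of carrier, either way round below 0.12 rad and distance between square_pot and square_recess below 0.009 m and z of square_pot in the frame of square_recess below 0.004 m); the arm keeps its last pose, push and grip.
It fails at once if a pot is toppled (angle between any of round_pot, square_pot's own z axis and vertical above 0.7 rad).
It fails at once if the offcut, tin, brush or glove box is moved more than 25 mm (distance of any of offcut, stain_tin, paintbrush, glove_box from where it was at the start of the episode above 0.025 m).
It also fails if it takes over 72 s, if anything falls off the work surface, if the arm or the gripper's body presses on something with over 40 N, if the wrist force passes 120 N, or if a joint passes its speed limit or range.

## Working session

There is one attempt and no reset: what is moved stays moved. The work goes in short steps, Python scripts to look and compute and a shell command to move; the robot and the scene stay as the last step left them, time stands still between calls to the robot, and variables do not carry over. Pictures are saved under pics/ and viewed, about 8 in all and at most 12, crops included, and the job is handed in when it is done.

```bash
ls; mkdir -p pics
cat > h.py <<'E'
import numpy as np, cv2
from scipy.spatial.transform import Rotation as R
from cell import ctrl
def cam(n,save=None):
    d=ctrl.get_image(n)
    if save: cv2.imwrite('pics/'+save,cv2.cvtColor(d['frame'],cv2.COLOR_RGB2BGR))
    return d
E
python3 - <<'E'
from h import *
s=ctrl.read_state(); print({k:np.round(v,3).tolist() for k,v in s.items()})
for c in ['scene','side','wrist']:
    d=cam(c,c+'0.png'); print(c,d['fx'],d['cx'],d['cy'],np.round(d['origin'],1),np.round(d['orientation'],3).tolist())
    for t in ['carrier','round_recess','square_recess','carrier_grip','round_pot','square_pot','offcut','stain_tin','paintbrush','glove_box']:
        r=ctrl.spot_point(c,t); print(' ',t,[(np.round(x['at'],0).tolist(),round(x['confidence'],2)) for x in r[:3]])
a=np.hstack([cv2.imread('pics/scene0.png'),cv2.imread('pics/side0.png')])
cv2.imwrite('pics/a.png',cv2.resize(a,(800,300)))
E
```

```text
pics
{'clock': 0.0, 'qpos': [-1.251, 0.629, 0.038, 1.518, -0.027, 0.996, -0.02], 'qd': [-0.001, 0.0, 0.001, 0.001, -0.002, 0.001, 0.0], 'tau': [-0.001, -56.34, 1.225, -19.344, 0.011, 0.011, 0.0], 'eef_pos': [244.353, 601.648, 230.365], 'tool_rot': [3.142, 0.002, 1.185], 'force': [-1.225, 0.288, -0.006], 'torque': [-0.026, 0.006, 0.001], 'width': 85.376}
scene 414.80614808411303 284.45793971622095 212.2052646661659 [1121.   659.3  919.5] [-2.353, -0.019, 2.432]
  carrier [([514.0, 121.0, 2.0], 0.81)]
  round_recess [([513.0, 212.0, 8.0], 0.94)]
  square_recess [([518.0, 30.0, 10.0], 0.77)]
  carrier_grip [([516.0, 123.0, 133.0], 0.57)]
  round_pot [([437.0, -138.0, 5.0], 0.53), ([516.0, 123.0, 136.0], 0.39)]
  square_pot [([509.0, -310.0, 1.0], 0.72), ([438.0, -139.0, 4.0], 0.28)]
  offcut [([652.0, -128.0, -1.0], 0.85)]
  stain_tin [([715.0, -382.0, 1.0], 0.85), ([517.0, 31.0, 12.0], 0.53), ([513.0, 120.0, 1.0], 0.43)]
  paintbrush [([332.0, 479.0, -3.0], 0.84)]
  glove_box []
side 501.52470564908833 272.751697893717 211.2756648386626 [-177.3 -852.8  805.8] [-2.112, -0.005, -0.678]
  carrier [([514.0, 124.0, -2.0], 0.87)]
  round_recess [([510.0, 211.0, 11.0], 0.66), ([443.0, -138.0, 1.0], 0.52)]
  square_recess [([519.0, 30.0, 11.0], 0.59)]
  carrier_grip [([515.0, 121.0, 129.0], 0.74)]
  round_pot [([441.0, -140.0, 2.0], 0.89)]
  square_pot [([511.0, -312.0, 4.0], 0.6)]
  offcut [([648.0, -129.0, 0.0], 0.77)]
  stain_tin [([719.0, -382.0, 1.0], 0.71)]
  paintbrush [([335.0, 471.0, 2.0], 0.71), ([720.0, -378.0, 1.0], 0.32)]
  glove_box [([777.0, 8.0, 2.0], 0.78)]
wrist 323.4327646367839 276.628981244574 205.19613497595992 [170.9 632.8 374.7] [2.824, -0.0, 1.185]
  carrier []
  round_recess []
  square_recess []
  carrier_grip [([335.0, 475.0, 3.0], 0.62)]
  round_pot []
  square_pot []
  offcut []
  stain_tin []
  paintbrush [([336.0, 480.0, 3.0], 0.94)]
  glove_box []
```

View pics/scene0.png

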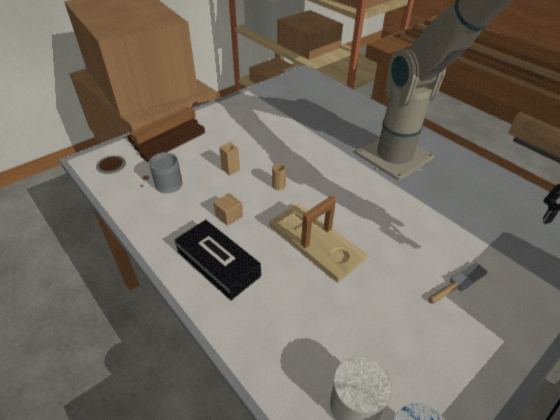

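View pics/side0.png

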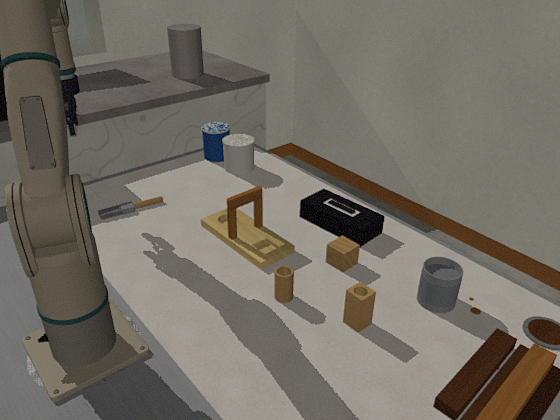

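The networks agree between the two views: the carrier is near (514,122) with yaw of about 2°, the round pot near (440,-139) and the square pot near (510,-311). In the scene picture the round pot is at px (279,177), the square pot at (230,158) and the carrier at (318,240). Next I'll move over the pots for a closer wrist view.

```bash
cat >> h.py <<'E'
def to(p,yaw=None):
    "tool-frame travel (cm) and angular (deg) to world TCP p (mm), tool down at yaw (deg)"
    s=ctrl.read_state(); T=R.from_euler('xyz',s['tool_rot'])
    tr=T.inv().apply(np.array(p)-s['eef_pos'])/10
    y=s['tool_rot'][2] if yaw is None else np.radians(yaw)
    an=(T.inv()*R.from_euler('xyz',[np.pi,0,y])).as_rotvec(degrees=True)
    print('travel',np.round(tr,2).tolist(),'angular',np.round(an,1).tolist())
def st():
    s=ctrl.read_state(); print({k:np.round(s[k],2).tolist() for k in ['clock','qpos','eef_pos','tool_rot','force','width']})
E
python3 -m creep '[{"hand":1,"travel":[-19.1,33.2,-7],"angular":[0,0,34]},{"hand":1,"travel":[-19.1,33.2,-7],"angular":[0,0,34]},{"hand":1,"travel":[-19.1,33.2,-7],"angular":[0,0,34]},{"hand":1,"travel":[-19.1,33.2,-7],"angular":[0,0,34]},{"hand":1,"travel":[-19.1,33.2,-7],"angular":[0,0,34]},{"hand":1,"travel":[-19.1,33.2,-7],"angular":[0,0,34]},{"hand":1,"travel":[-19.1,33.2,-7],"angular":[0,0,34]},{"hand":1,"travel":[-19.1,33.2,-7],"angular":[0,0,34]},{"hand":1,"travel":[-64.3,49.3,-7],"angular":[0,0,67.9]},{"hand":1,"travel":[-64.3,49.3,-7],"angular":[0,0,67.9]},{"hand":1,"travel":[-64.3,49.3,-7],"angular":[0,0,67.9]},{"hand":1,"travel":[-64.3,49.3,-7],"angular":[0,0,67.9]},{"hand":1,"travel":[-64.3,49.3,-7],"angular":[0,0,67.9]},{"hand":1,"travel":[-64.3,49.3,-7],"angular":[0,0,67.9]},{"hand":1,"travel":[-64.3,49.3,-7],"angular":[0,0,67.9]},{"hand":1,"travel":[-64.3,49.3,-7],"angular":[0,0,67.9]},{"hand":1,"travel":[-64.3,49.3,-7],"angular":[0,0,67.9]},{"hand":1,"travel":[-64.3,49.3,-7],"angular":[0,0,67.9]},{"hand":1,"travel":[-64.3,49.3,-7],"angular":[0,0,67.9]},{"hand":1,"travel":[-64.3,49.3,-7],"angular":[0,0,67.9]}]'
python3 - <<'E'
from h import *
st(); d=cam('wrist','w1.png'); print(np.round(d['origin'],1),np.round(d['orientation'],3).tolist())
for t in ['round_pot','square_pot','offcut','square_recess','carrier_grip']:
    r=ctrl.spot_point('wrist',t); print(' ',t,[(np.round(x['at'],0).tolist(),round(x['confidence'],2)) for x in r[:3]])
E
```

```text
clock: 3.65
eef_pos: [459.2, -179.1, 301.3]
tool_rot: [-3.141, 0.0, -0.002]
force: [0.1, 0.7, 0.5]
width: 85.4
{'clock': 3.65, 'qpos': [-0.06, 0.35, 0.51, 1.86, -0.21, 0.98, 0.54], 'eef_pos': [459.22, -179.14, 301.26], 'tool_rot': [-3.14, 0.0, -0.0], 'force': [0.09, 0.68, 0.48], 'width': 85.43}
[460.3 -98.5 444.6] [2.824, 0.001, -0.001]
  round_pot [([437.0, -136.0, 2.0], 0.93)]
  square_pot [([511.0, -311.0, -2.0], 0.85), ([781.0, 8.0, -1.0], 0.24)]
  offcut [([646.0, -133.0, -4.0], 0.66)]
  square_recess []
  carrier_grip []
```

View pics/w1.png

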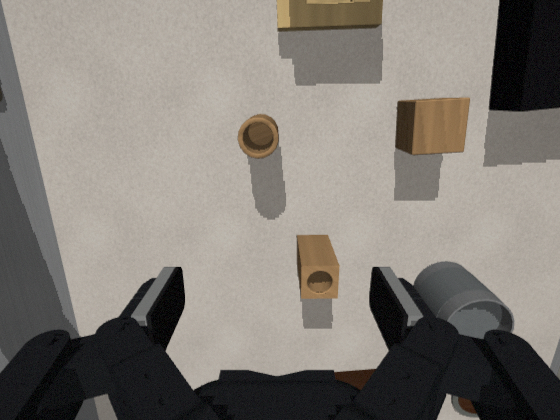

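The wrist view shows the round pot's rim at about px (261,134), the square pot's top at about (320,281) and turned slightly, and the offcut at (433,125). I'll fit pot poses, including height, to the silhouettes in all three views.

```bash
cat >> h.py <<'E'
from scipy.optimize import minimize
def proj(d,P):
    Rc=R.from_euler('xyz',d['orientation']).as_matrix(); q=(np.asarray(P)-d['origin'])@Rc
    return q[:,:2]/q[:,2:]*[d['fx'],d['fy']]+[d['cx'],d['cy']]
def prism(x,y,yaw,h,shape):
    if shape=='round': a=np.linspace(0,2*np.pi,40); b=23*np.c_[np.cos(a),np.sin(a)]
    else:
        b=23*np.array([[1,1],[-1,1],[-1,-1],[1,-1.]])@R.from_euler('z',yaw,degrees=True).as_matrix()[:2,:2].T
    b=b+[x,y]; return np.vstack([np.c_[b,0*b[:,0]],np.c_[b,0*b[:,0]+h]])
def fit(thing,shape,views,x0):
    V=[]
    for c in views:
        d=cam(c); r=ctrl.regions_of(c,thing)
        if r: V.append((c,d,r[0]['region']))
    def iou(p):
        o=[]
        for c,d,m in V:
            k=np.zeros(m.shape,np.uint8)
            cv2.fillConvexPoly(k,cv2.convexHull(np.round(proj(d,prism(*p,shape))*16).astype(np.int32)),1,shift=4)
            o.append((k.astype(bool)&m).sum()/(k.astype(bool)|m).sum())
        return o
    best=None
    for y0 in ([0] if shape=='round' else [-20,0,20]):
        s=np.array([x0[0],x0[1],y0,x0[2]],float)
        sim=np.vstack([s]+[s+e for e in np.diag([8,8,10,10.])])
        r=minimize(lambda p:-np.mean(iou(p)),s,method='Nelder-Mead',options=dict(initial_simplex=sim,maxiter=400))
        if best is None or r.fun<best.fun: best=r
    print(thing,'x y yaw h',np.round(best.x,1),[(v[0],round(i,2)) for v,i in zip(V,iou(best.x))])
E
python3 - <<'E'
from h import *
for v in (['wrist','scene','side'],['wrist']):
    fit('round_pot','round',v,[439,-138,80]); fit('square_pot','sq',v,[510,-311,95])
fit('round_pot','round',['scene','side'],[439,-138,80]); fit('square_pot','sq',['scene','side'],[510,-311,95])
E
```

```text
round_pot x y yaw h [ 436.9 -138.9   11.    74.2] [('wrist', np.float64(0.9)), ('scene', np.float64(0.0)), ('side', np.float64(0.94))]
square_pot x y yaw h [ 512.  -313.8   -0.    92.9] [('wrist', np.float64(0.98)), ('scene', np.float64(0.96)), ('side', np.float64(0.9))]
round_pot x y yaw h [ 439. -138.    0.   80.] [('wrist', np.float64(0.0))]
square_pot x y yaw h [ 513.  -314.7    0.8   92.8] [('wrist', np.float64(0.98))]
round_pot x y yaw h [ 436.3 -138.9   15.6   73.6] [('scene', np.float64(0.82)), ('side', np.float64(0.95))]
square_pot x y yaw h [ 510.  -313.4    4.    90.8] [('scene', np.float64(0.92)), ('side', np.float64(0.93))]
```

Run:
```python
from h import *
to([437.5,-138.5,130],0); to([437.5,-138.5,36],0)
```

```text
travel [-2.19, -4.05, 17.13] angular [-0.0, 0.0, -0.0]
travel [-2.19, -4.05, 26.53] angular [-0.0, 0.0, -0.0]
```

```bash
python3 -m creep '[{"hand":1,"travel":[-2.2,-4.05,4],"angular":[0,0,0]},{"hand":1,"travel":[-2.2,-4.05,8],"angular":[0,0,0]},{"hand":1,"travel":[-2.2,-4.05,12],"angular":[0,0,0]},{"hand":1,"travel":[-2.2,-4.05,16],"angular":[0,0,0]},{"hand":1,"travel":[-2.2,-4.05,17],"angular":[0,0,0]},{"hand":1,"travel":[-2.2,-4.05,17],"angular":[0,0,0]},{"hand":1,"travel":[-2.2,-4.05,17],"angular":[0,0,0]}]'
python3 - <<'E'
from h import *
st(); d=cam('wrist','w2.png')
print([ (np.round(x['at'],1).tolist(),round(x['confidence'],2)) for x in ctrl.spot_point('wrist','round_pot')[:2]])
fit('round_pot','round',['wrist'],[437.5,-138.5,80])
to([437.5,-138.5,36],0)
E
```

```text
clock: 5.85
eef_pos: [438.4, -139.2, 132.5]
tool_rot: [3.141, -0.002, -0.001]
force: [-0.1, -0.1, -0.3]
width: 85.3
{'clock': 5.85, 'qpos': [-0.0, 0.55, 0.36, 2.14, -0.39, 0.51, 0.65], 'eef_pos': [438.39, -139.15, 132.5], 'tool_rot': [3.14, -0.0, -0.0], 'force': [-0.14, -0.09, -0.34], 'width': 85.25}
[([441.2, -135.9, 0.7], 0.87)]
round_pot x y yaw h [ 439.  -141.4   20.7   74. ] [('wrist', np.float64(0.98))]
travel [-0.12, -0.03, 9.67] angular [0.0, -0.2, 0.0]
```

View pics/w2.png

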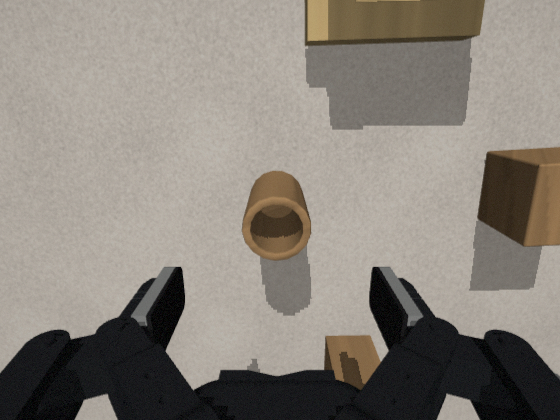

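The rim centre is at px (277,228). Cast onto z=80, that gives (439,-139), which matches the fit, so I'll descend and grip.

```bash
python3 -m creep '[{"hand":1,"travel":[0.05,0,3],"angular":[0,0,0]},{"hand":1,"travel":[0.05,0,6],"angular":[0,0,0]},{"hand":1,"travel":[0.05,0,9],"angular":[0,0,0]},{"hand":1,"travel":[0.05,0,9.6],"angular":[0,0,0]},{"hand":1,"travel":[0.05,0,9.6],"angular":[0,0,0]},{"hand":0,"travel":[0.05,0,9.6],"angular":[0,0,0]},{"hand":0,"travel":[0.05,0,9.6],"angular":[0,0,0]},{"hand":0,"travel":[0.05,0,9.6],"angular":[0,0,0]},{"hand":0,"travel":[0.05,0,9.6],"angular":[0,0,0]},{"hand":0,"travel":[0.05,0,9.6],"angular":[0,0,0]},{"hand":0,"travel":[0.05,0,9.6],"angular":[0,0,0]},{"hand":0,"travel":[0.05,0,9.6],"angular":[0,0,0]},{"hand":0,"travel":[0.05,0,9.6],"angular":[0,0,0]}]'
python3 - <<'E'
from h import *
st(); to([490,60,250],2); to([511.5,211.5,250],2)
E
```

```text
clock: 7.35
eef_pos: [440.0, -139.0, 38.2]
tool_rot: [3.141, -0.005, -0.0]
force: [-1.1, 0.6, 9.7]
width: 45.3
{'clock': 7.35, 'qpos': [0.11, 0.73, 0.19, 2.19, -0.51, 0.27, 0.75], 'eef_pos': [439.98, -138.97, 38.16], 'tool_rot': [3.14, -0.01, -0.0], 'force': [-1.07, 0.6, 9.73], 'width': 45.35}
travel [5.12, -19.88, -21.17] angular [0.1, -0.3, -2.0]
travel [7.27, -35.03, -21.18] angular [0.1, -0.3, -2.0]
```

```bash
python3 -m creep '[{"hand":0,"travel":[0,0,-4],"angular":[0,0,0]},{"hand":0,"travel":[0,0,-9],"angular":[0,0,0]},{"hand":0,"travel":[1,-3,-14],"angular":[0,0,-1]},{"hand":0,"travel":[2,-6,-18],"angular":[0,0,-2]},{"hand":0,"travel":[3.5,-10,-22],"angular":[0,0,-2]},{"hand":0,"travel":[5,-14,-24],"angular":[0,0,-2]},{"hand":0,"travel":[6,-18,-25],"angular":[0,0,-2]},{"hand":0,"travel":[7,-22,-26],"angular":[0,0,-2]},{"hand":0,"travel":[7.2,-26,-26],"angular":[0,0,-2]},{"hand":0,"travel":[7.2,-29,-26],"angular":[0,0,-2]},{"hand":0,"travel":[7.2,-31,-26],"angular":[0,0,-2]},{"hand":0,"travel":[7.2,-31,-26],"angular":[0,0,-2]},{"hand":0,"travel":[7.2,-31,-26],"angular":[0,0,-2]}]'
python3 - <<'E'
from h import *
st(); d=cam('wrist','w3.png'); print(np.round(d['origin'],1),np.round(d['orientation'],3).tolist(),d['fy'])
for c in ['wrist','scene','side']:
  if c!='wrist': cam(c)
  for t in ['carrier','round_recess','square_recess','carrier_grip','round_pot']:
    r=ctrl.spot_point(c,t); print(c,t,[(np.round(x['at'],1).tolist(),round(x['confidence'],2)) for x in r[:2]])
E
```

```text
clock: 8.65
eef_pos: [510.1, 170.8, 298.5]
tool_rot: [3.14, -0.005, 0.035]
force: [0.5, 0.1, -0.9]
width: 45.5
{'clock': 8.65, 'qpos': [-0.73, 0.43, 0.52, 1.76, -0.24, 1.02, -0.09], 'eef_pos': [510.14, 170.77, 298.48], 'tool_rot': [3.14, -0.01, 0.04], 'force': [0.49, 0.1, -0.92], 'width': 45.46}
[507.5 251.6 441.7] [2.822, -0.004, 0.036] 323.4327646367839
wrist carrier [([516.3, 124.2, 0.3], 0.7)]
wrist round_recess [([512.8, 213.0, 10.6], 0.63)]
wrist square_recess []
wrist carrier_grip []
wrist round_pot [([510.4, 172.3, 260.7], 0.67)]
scene carrier [([515.4, 118.4, 1.2], 0.92)]
scene round_recess [([511.5, 210.9, 7.8], 0.91)]
scene square_recess [([517.8, 31.5, 11.8], 0.74)]
scene carrier_grip []
scene round_pot [([505.5, 168.7, 263.4], 0.86)]
side carrier [([514.1, 120.0, -3.6], 0.78)]
side round_recess [([510.2, 209.0, 11.1], 0.55), ([514.7, 171.1, 259.7], 0.25)]
side square_recess [([518.4, 29.8, 12.2], 0.62), ([514.7, 118.2, 127.7], 0.59)]
side carrier_grip [([513.4, 116.3, 126.7], 0.74), ([516.3, 121.5, -3.9], 0.67)]
side round_pot [([514.9, 171.9, 260.2], 0.62)]
```

View pics/w3.png

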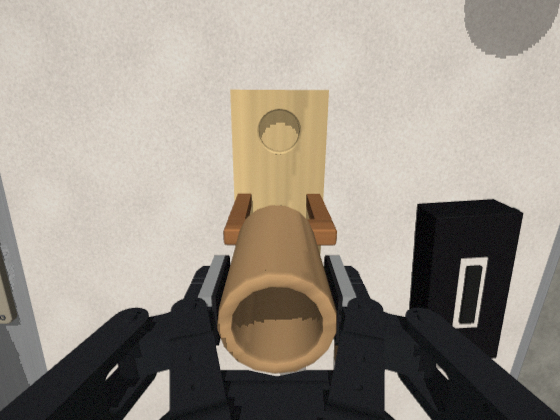

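The round recess mouth is centred near px (280,131), and the board's far edge runs level from (232,90) to (328,90). I'll cast those to z=24.

```bash
cat >> h.py <<'E'
def ray(d,px,z):
    v=R.from_euler('xyz',d['orientation']).apply([(px[0]-d['cx'])/d['fx'],(px[1]-d['cy'])/d['fy'],1]); o=np.array(d['origin'])
    return np.round(o+v*(z-o[2])/v[2],1)
def mask(c,t):
    r=ctrl.regions_of(c,t); return r[0]['region'] if r else None
E
python3 - <<'E'
from h import *
d=cam('wrist')
for p in [(232,90),(328,90),(280,131),(280,109.5),(280,154),(258,131),(301,131)]: print(p,ray(d,p,24))
im=cv2.cvtColor(d['frame'],cv2.COLOR_RGB2GRAY)
g=np.abs(np.diff(im[100:165,280].astype(int))); print('col280 edges',[(100+i,int(v)) for i,v in enumerate(g) if v>12])
g=np.abs(np.diff(im[131,225:335].astype(int))); print('row131 edges',[(225+i,int(v)) for i,v in enumerate(g) if v>12])
E
```

```text
(232, 90) [455.2 259.9  24. ]
(328, 90) [571.9 264.   24. ]
(280, 131) [515.4 213.1  24. ]
(280, 109.5) [514.4 239.2  24. ]
(280, 154) [516.5 184.1  24. ]
(258, 131) [487.6 212.2  24. ]
(301, 131) [541.9 214.1  24. ]
col280 edges [(108, 31), (109, 36), (110, 16), (122, 21), (123, 37), (151, 15), (152, 20), (153, 28), (154, 33), (155, 32)]
row131 edges [(256, 24), (257, 27), (263, 47), (293, 32), (295, 16), (299, 16), (300, 29), (325, 21), (326, 22)]
```

Run:
```python
from h import *
d=cam('wrist'); print(ray(d,(278,318),340.3))
to([513,211.5,75],2.1)
```

```text
[511.6 174.5 340.3]
travel [0.27, -4.03, 22.32] angular [0.1, -0.3, -0.1]
```

```bash
python3 -m creep '[{"hand":0,"travel":[0.3,-4,2],"angular":[0.1,-0.3,0]},{"hand":0,"travel":[0.3,-4,6],"angular":[0.1,-0.3,0]},{"hand":0,"travel":[0.3,-4,10],"angular":[0.1,-0.3,0]},{"hand":0,"travel":[0.3,-4,14],"angular":[0.1,-0.3,0]},{"hand":0,"travel":[0.3,-4,18],"angular":[0.1,-0.3,0]},{"hand":0,"travel":[0.3,-4,21],"angular":[0.1,-0.3,0]},{"hand":0,"travel":[0.3,-4,22.3],"angular":[0.1,-0.3,0]},{"hand":0,"travel":[0.3,-4,22.3],"angular":[0.1,-0.3,0]},{"hand":0,"travel":[0.3,-4,22.3],"angular":[0.1,-0.3,0]}]'
python3 - <<'E'
from h import *
st(); ims=[]
for c in ['scene','side']:
    d=cam(c); q=proj(d,[[512,190,50]])[0].astype(int); f=cv2.cvtColor(d['frame'],cv2.COLOR_RGB2BGR)
    ims.append(cv2.resize(f[q[1]-50:q[1]+50,q[0]-66:q[0]+67],(400,300),interpolation=cv2.INTER_CUBIC))
    for t in ['round_pot','round_recess']: print(c,t,[(np.round(x['at'],1).tolist(),round(x['confidence'],2)) for x in ctrl.spot_point(c,t)[:2]])
cv2.imwrite('pics/c4.png',np.hstack(ims))
E
```

```text
clock: 10.55
eef_pos: [514.4, 211.3, 76.3]
tool_rot: [-3.14, -0.002, 0.035]
force: [0.9, 0.6, -0.9]
width: 45.5
{'clock': 10.55, 'qpos': [-0.66, 0.74, 0.34, 1.92, -0.44, 0.55, 0.02], 'eef_pos': [514.42, 211.34, 76.29], 'tool_rot': [-3.14, -0.0, 0.03], 'force': [0.86, 0.63, -0.93], 'width': 45.52}
scene round_pot [([510.9, 210.7, 39.6], 0.64)]
scene round_recess [([511.3, 211.5, 7.5], 0.76)]
side round_pot [([517.6, 210.1, 37.1], 0.77)]
side round_recess [([508.9, 208.3, 9.2], 0.65)]
```

View pics/c4.png

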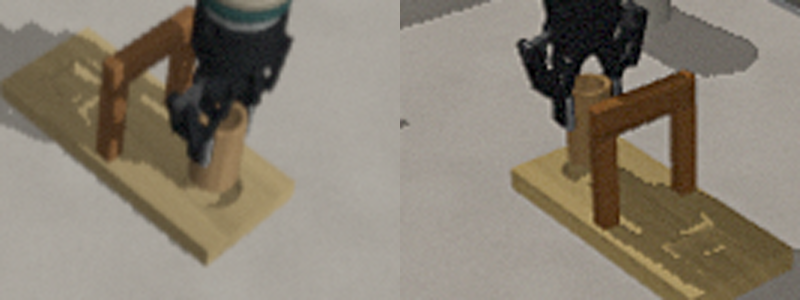

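The pot (bottom at about z=38) hangs just above the round recess mouth in both views. I'll go down with a 1.4 mm correction in x, and check the height before opening.

```bash
python3 -m creep '[{"hand":0,"travel":[-0.14,0,0.8],"angular":[0,0,0]},{"hand":0,"travel":[-0.14,0,1.3],"angular":[0,0,0]},{"hand":0,"travel":[-0.14,0,1.8],"angular":[0,0,0]},{"hand":0,"travel":[-0.14,0,2.3],"angular":[0,0,0]},{"hand":0,"travel":[-0.14,0,2.7],"angular":[0,0,0]},{"hand":0,"travel":[-0.14,0,2.9],"angular":[0,0,0]},{"hand":0,"travel":[-0.14,0,2.9],"angular":[0,0,0]},{"hand":0,"travel":[-0.14,0,2.9],"angular":[0,0,0]}]'
```

```text
clock: 11.65
eef_pos: [512.4, 211.5, 48.3]
tool_rot: [-3.139, -0.001, 0.035]
force: [-4.3, -2.2, 11.8]
width: 45.4
```

It is seated: TCP z=48.3 against 48.2 expected, with 12 N down. Now I'll release and retreat.

```bash
python3 -m creep '[{"hand":0.4,"travel":[0,0,0],"angular":[0,0,0]},{"hand":0.7,"travel":[0,0,0],"angular":[0,0,0]},{"hand":1,"travel":[0,0,0],"angular":[0,0,0]},{"hand":1,"travel":[0,0,0],"angular":[0,0,0]},{"hand":1,"travel":[0,0,0],"angular":[0,0,0]},{"hand":1,"travel":[0,0,-3],"angular":[0,0,0]},{"hand":1,"travel":[0,0,-7],"angular":[0,0,0]},{"hand":1,"travel":[0,0,-11],"angular":[0,0,0]},{"hand":1,"travel":[0,0,-15],"angular":[0,0,0]},{"hand":1,"travel":[0,0,-19],"angular":[0,0,0]},{"hand":1,"travel":[0,0,-22],"angular":[0,0,0]},{"hand":1,"travel":[0,0,-22],"angular":[0,0,0]}]'
python3 - <<'E'
from h import *
st(); cam('wrist','w5.png')
for c in ['wrist','scene','side']:
  if c!='wrist': cam(c)
  for t in ['round_pot','round_recess','carrier','square_pot']:
    r=ctrl.spot_point(c,t); print(c,t,[(np.round(x['at'],1).tolist(),round(x['confidence'],2)) for x in r[:2]])
to([490,-50,270],2);to([511,-250,270],0)
E
```

```text
clock: 12.85
eef_pos: [514.7, 211.6, 272.5]
tool_rot: [-3.136, -0.009, 0.035]
force: [0.6, 0.1, 0.1]
width: 85.0
{'clock': 12.85, 'qpos': [-0.78, 0.48, 0.51, 1.75, -0.28, 0.97, -0.12], 'eef_pos': [514.69, 211.57, 272.54], 'tool_rot': [-3.14, -0.01, 0.03], 'force': [0.59, 0.07, 0.06], 'width': 85.02}
wrist round_pot [([511.8, 214.4, 13.5], 0.64)]
wrist round_recess [([511.5, 211.6, 10.6], 0.95)]
wrist carrier [([518.1, 124.4, 2.2], 0.62)]
wrist square_pot [([515.4, 213.3, 10.3], 0.42), ([777.2, 10.8, -0.2], 0.34)]
scene round_pot [([508.2, 211.0, 15.2], 0.76)]
scene round_recess [([515.8, 211.7, 9.5], 0.55)]
scene carrier [([514.7, 120.1, 1.6], 0.83)]
scene square_pot [([508.5, -309.6, 1.8], 0.82)]
side round_pot [([511.8, 211.7, 9.1], 0.66)]
side round_recess [([510.2, 209.7, 11.7], 0.63)]
side carrier [([516.7, 122.1, -1.4], 0.85)]
side square_pot [([509.4, -314.2, 4.9], 0.71)]
travel [-3.12, 26.0, -0.24] angular [-0.1, -0.1, -0.0]
travel [-1.72, 46.06, -0.28] angular [-0.1, -0.1, 2.0]
```

```bash
python3 -m creep '[{"hand":1,"travel":[-2.2,5,0],"angular":[0,0,0]},{"hand":1,"travel":[-2.2,10,0],"angular":[0,0,0]},{"hand":1,"travel":[-2.2,14.5,0],"angular":[0,0,0]},{"hand":1,"travel":[-2.2,19,0],"angular":[0,0,0]},{"hand":1,"travel":[-2.2,24,0],"angular":[0,0,0]},{"hand":1,"travel":[-2.2,29,0],"angular":[0,0,0]},{"hand":1,"travel":[-2.2,34,0],"angular":[0,0,0]},{"hand":1,"travel":[-2.2,38,2],"angular":[0,0,0]},{"hand":1,"travel":[-2.2,42,4],"angular":[0,0,0]},{"hand":1,"travel":[-2.2,46,6],"angular":[0,0,0]},{"hand":1,"travel":[-2.2,49,9],"angular":[0,0,0]},{"hand":1,"travel":[-2.2,52.4,11],"angular":[0,0,0]},{"hand":1,"travel":[-2.2,52.4,11],"angular":[0,0,0]},{"hand":1,"travel":[-2.2,52.4,11],"angular":[0,0,0]},{"hand":1,"travel":[-2.2,52.4,11],"angular":[0,0,0]}]'
python3 - <<'E'
from h import *
st(); d=cam('wrist','w6.png'); print(np.round(d['origin'],1),np.round(d['orientation'],3).tolist())
print([(np.round(x['at'],1).tolist(),round(x['confidence'],2)) for x in ctrl.spot_point('wrist','square_pot')[:2]])
fit('square_pot','sq',['wrist'],[511,-313,95]);fit('square_pot','sq',['wrist','scene','side'],[511,-313,95])
E
```

```text
clock: 15.1
eef_pos: [509.2, -312.1, 157.5]
tool_rot: [-3.139, -0.002, 0.036]
force: [-0.5, 0.5, 0.8]
width: 85.6
{'clock': 15.1, 'qpos': [0.23, 0.68, 0.44, 1.75, -0.39, 0.8, 0.9], 'eef_pos': [509.15, -312.1, 157.48], 'tool_rot': [-3.14, -0.0, 0.04], 'force': [-0.52, 0.47, 0.77], 'width': 85.58}
[ 506.9 -231.9  301. ] [2.826, -0.001, 0.037]
[([508.6, -311.4, -4.1], 0.68)]
square_pot x y yaw h [ 512.6 -314.8    0.6   92.1] [('wrist', np.float64(0.99))]
square_pot x y yaw h [ 5.121e+02 -3.141e+02 -3.000e-01  9.130e+01] [('wrist', np.float64(0.97)), ('scene', np.float64(0.94)), ('side', np.float64(0.9))]
```

View pics/w6.png

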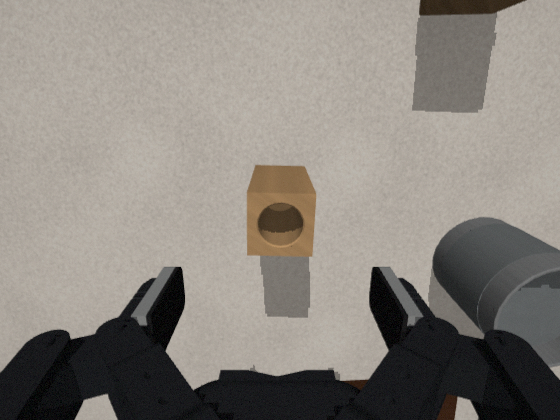

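The pot's top centre is at px (281,224), which casts to about (511.5,-313). Its yaw is about 0.6° and the tool's is 2°, so closing the jaws will square it up.

```bash
python3 -m creep '[{"hand":1,"travel":[0.25,0.1,3],"angular":[0,0,0]},{"hand":1,"travel":[0.25,0.1,6],"angular":[0,0,0]},{"hand":1,"travel":[0.25,0.1,9],"angular":[0,0,0]},{"hand":1,"travel":[0.25,0.1,11],"angular":[0,0,0]},{"hand":1,"travel":[0.25,0.1,11.1],"angular":[0,0,0]},{"hand":1,"travel":[0.25,0.1,11.1],"angular":[0,0,0]},{"hand":0,"travel":[0.25,0.1,11.1],"angular":[0,0,0]},{"hand":0,"travel":[0.25,0.1,11.1],"angular":[0,0,0]},{"hand":0,"travel":[0.25,0.1,11.1],"angular":[0,0,0]},{"hand":0,"travel":[0.25,0.1,11.1],"angular":[0,0,0]},{"hand":0,"travel":[0.25,0.1,11.1],"angular":[0,0,0]},{"hand":0,"travel":[0.25,0.1,11.1],"angular":[0,0,0]},{"hand":0,"travel":[0.25,0.1,11.1],"angular":[0,0,0]}]'
python3 - <<'E'
from h import *
st(); to([518.5,31,160],2)
E
```

```text
clock: 16.9
eef_pos: [512.1, -314.4, 47.6]
tool_rot: [-3.141, -0.004, 0.035]
force: [-0.6, 1.0, 5.2]
width: 45.2
{'clock': 16.9, 'qpos': [0.29, 0.83, 0.35, 1.8, -0.48, 0.59, 0.98], 'eef_pos': [512.13, -314.38, 47.57], 'tool_rot': [-3.14, -0.0, 0.04], 'force': [-0.63, 1.01, 5.25], 'width': 45.21}
travel [1.89, -34.5, -11.21] angular [-0.0, -0.2, 0.0]
```

```bash
python3 -m creep '[{"hand":0,"travel":[0,0,-3],"angular":[0,0,0]},{"hand":0,"travel":[0,0,-7],"angular":[0,0,0]},{"hand":0,"travel":[0,0,-11],"angular":[0,0,0]},{"hand":0,"travel":[0.5,-3,-14],"angular":[0,0,-6]},{"hand":0,"travel":[1,-6.5,-16],"angular":[0,0,-14]},{"hand":0,"travel":[1.5,-10,-17],"angular":[0,0,-22]},{"hand":0,"travel":[1.9,-14,-17],"angular":[0,0,-30]},{"hand":0,"travel":[1.9,-18,-17],"angular":[0,0,-38]},{"hand":0,"travel":[1.9,-22,-17],"angular":[0,0,-46]},{"hand":0,"travel":[1.9,-26,-17],"angular":[0,0,-54]},{"hand":0,"travel":[1.9,-30,-17],"angular":[0,0,-62]},{"hand":0,"travel":[1.9,-33,-17],"angular":[0,0,-70]},{"hand":0,"travel":[1.9,-34.5,-17],"angular":[0,0,-78]},{"hand":0,"travel":[1.9,-34.5,-17],"angular":[0,0,-86]},{"hand":0,"travel":[1.9,-34.5,-17],"angular":[0,0,-90]},{"hand":0,"travel":[1.9,-34.5,-17],"angular":[0,0,-90]},{"hand":0,"travel":[1.9,-34.5,-17],"angular":[0,0,-90]}]'
python3 - <<'E'
from h import *
st(); d=cam('wrist','w7.png')
for c in ['wrist','scene','side']:
  if c!='wrist': cam(c)
  for t in ['square_pot','square_recess','round_pot','round_recess','carrier_grip']:
    r=ctrl.spot_point(c,t); print(c,t,[(np.round(x['at'],1).tolist(),round(x['confidence'],2)) for x in r[:2]])
E
```

```text
clock: 18.6
eef_pos: [518.2, 30.7, 218.0]
tool_rot: [3.138, -0.001, 1.604]
force: [0.2, 0.0, -2.2]
width: 45.5
{'clock': 18.6, 'qpos': [-0.16, 0.46, 0.06, 1.9, -0.04, 0.78, 1.53], 'eef_pos': [518.24, 30.65, 218.04], 'tool_rot': [3.14, -0.0, 1.6], 'force': [0.17, 0.0, -2.16], 'width': 45.52}
wrist square_pot [([516.4, 32.1, 166.9], 0.8)]
wrist square_recess [([514.8, 31.1, 9.2], 0.97)]
wrist round_pot [([511.5, 216.1, 13.0], 0.96)]
wrist round_recess []
wrist carrier_grip [([518.2, 122.6, 132.9], 0.7), ([513.7, 211.7, 14.6], 0.5)]
scene square_pot [([517.4, 34.3, 172.1], 0.92)]
scene square_recess [([516.0, 27.6, 10.6], 0.7)]
scene round_pot [([509.9, 212.3, 13.6], 0.58)]
scene round_recess [([510.5, 211.0, 8.6], 0.7)]
scene carrier_grip [([517.6, 123.8, 133.7], 0.89)]
side square_pot [([514.5, 29.5, 172.3], 0.89)]
side square_recess []
side round_pot [([516.2, 215.2, 11.5], 0.65), ([335.5, 470.5, -0.9], 0.23)]
side round_recess [([511.4, 209.8, 11.2], 0.83)]
side carrier_grip [([519.4, 118.1, 130.0], 0.7)]
```

View pics/w7.png

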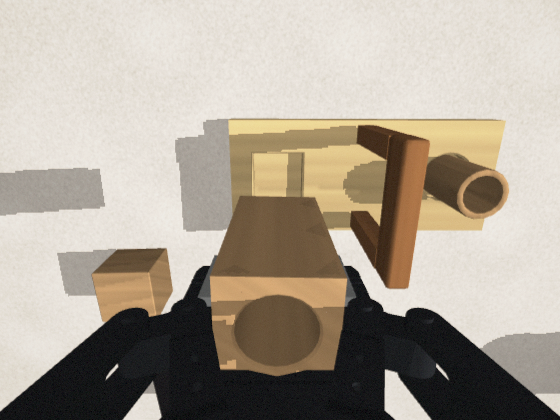

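The square recess mouth shows at px columns 252–304 with its far edge at row 152, and the board corner is at (229,120). I'll cast these to z=24.

Run:
```python
from h import *
d=cam('wrist')
for p in [(229,120),(503,121),(252,153),(304,153),(252,190),(304,190),(232,228)]: print(p,ray(d,p,24))
print('bar top',ray(d,(399,138),150),ray(d,(428,141),150),ray(d,(384,286),150),ray(d,(410,287),150))
print('pot top ',ray(d,(277,325),218+47.4))
to([518.5,31,80],92)
```

```text
(229, 120) [461.6 -18.6  24. ]
(503, 121) [452.7 258.4  24. ]
(252, 153) [494.1   5.   24. ]
(304, 153) [492.2  59.2  24. ]
(252, 190) [534.1   5.5  24. ]
(304, 190) [532.1  61.7  24. ]
(232, 228) [579.2 -16.5  24. ]
bar top [460.3 108.1 150. ] [461.5 127.1 150. ] [569.6 113.8 150. ] [569.8 133.5 150. ]
pot top  [515.   31.2 265.4]
travel [-0.01, -0.04, 13.79] angular [0.2, -0.0, 0.0]
```

```bash
python3 -m creep '[{"hand":0,"travel":[0.09,0.16,3],"angular":[0,0,0]},{"hand":0,"travel":[0.09,0.16,6],"angular":[0,0,0]},{"hand":0,"travel":[0.09,0.16,9],"angular":[0,0,0]},{"hand":0,"travel":[0.09,0.16,12],"angular":[0,0,0]},{"hand":0,"travel":[0.09,0.16,13.5],"angular":[0,0,0]},{"hand":0,"travel":[0.09,0.16,14.2],"angular":[0,0,0]},{"hand":0,"travel":[0.09,0.16,14.7],"angular":[0,0,0]},{"hand":0,"travel":[0.09,0.16,15.2],"angular":[0,0,0]},{"hand":0,"travel":[0.09,0.16,15.3],"angular":[0,0,0]}]'
```

```text
clock: 20.45
eef_pos: [520.9, 32.1, 65.2]
tool_rot: [3.137, -0.001, 1.606]
force: [-0.4, 0.5, -1.6]
width: 45.7
```

The pot is 6 mm into the recess with no contact force, so I'll seat it.

```bash
python3 -m creep '[{"hand":0,"travel":[0,-0.05,0.3],"angular":[0,0,0]},{"hand":0,"travel":[0,-0.05,0.6],"angular":[0,0,0]},{"hand":0,"travel":[0,-0.05,0.8],"angular":[0,0,0]},{"hand":0,"travel":[0,-0.05,0.85],"angular":[0,0,0]},{"hand":0,"travel":[0,-0.05,0.85],"angular":[0,0,0]}]'
```

```text
clock: 20.95
eef_pos: [520.7, 32.1, 57.6]
tool_rot: [3.136, -0.001, 1.606]
force: [-1.2, 0.7, 7.4]
width: 45.1
```

```bash
python3 -m creep '[{"hand":0.4,"travel":[0,0,0],"angular":[0,0,0]},{"hand":0.6,"travel":[0,0,0],"angular":[0,0,0]},{"hand":0.8,"travel":[0,0,0],"angular":[0,0,0]},{"hand":0.8,"travel":[0,0,0],"angular":[0,0,0]},{"hand":0.8,"travel":[0,0,-3],"angular":[0,0,0]},{"hand":0.8,"travel":[0,0,-7],"angular":[0,0,0]},{"hand":1,"travel":[0,0,-11],"angular":[0,0,0]},{"hand":1,"travel":[0,0,-15],"angular":[0,0,0]},{"hand":1,"travel":[1,0,-18],"angular":[0,0,0]},{"hand":1,"travel":[5,-0.2,-20],"angular":[0,0,0]},{"hand":1,"travel":[9,-0.4,-20],"angular":[0,0,0]},{"hand":1,"travel":[9,-0.4,-20],"angular":[0,0,0]},{"hand":1,"travel":[9,-0.4,-20],"angular":[0,0,0]}]'
python3 - <<'E'
from h import *
st(); d=cam('wrist','w8.png')
for c in ['wrist','scene','side']:
  if c!='wrist': cam(c)
  for t in ['square_pot','square_recess','round_pot','round_recess','carrier_grip','carrier']:
    r=ctrl.spot_point(c,t); print(c,t,[(np.round(x['at'],1).tolist(),round(x['confidence'],2)) for x in r[:2]])
E
```

```text
clock: 22.25
eef_pos: [512.1, 122.6, 257.5]
tool_rot: [3.137, -0.001, 1.609]
force: [0.7, -1.6, 0.1]
width: 85.7
{'clock': 22.25, 'qpos': [-0.33, 0.42, 0.06, 1.83, -0.03, 0.89, 1.35], 'eef_pos': [512.1, 122.64, 257.52], 'tool_rot': [3.14, -0.0, 1.61], 'force': [0.66, -1.57, 0.1], 'width': 85.71}
wrist square_pot [([518.6, 35.2, 7.7], 0.66)]
wrist square_recess []
wrist round_pot [([511.7, 211.8, 12.1], 0.88)]
wrist round_recess []
wrist carrier_grip [([513.9, 123.3, 133.3], 0.71)]
wrist carrier [([517.9, 124.3, 4.2], 0.91), ([517.1, 124.0, 133.0], 0.42)]
scene square_pot [([516.6, 34.7, 11.1], 0.96)]
scene square_recess [([517.6, 34.3, 12.1], 0.83)]
scene round_pot [([510.8, 211.9, 13.7], 0.97)]
scene round_recess [([513.8, 210.4, 9.9], 0.73)]
scene carrier_grip [([776.8, 8.1, -0.1], 0.69), ([518.9, 123.5, 132.6], 0.57)]
scene carrier [([514.4, 119.1, 2.9], 0.69)]
side square_pot [([519.0, 31.2, 11.6], 0.96)]
side square_recess [([518.3, 29.9, 9.9], 0.78)]
side round_pot [([518.4, 32.0, 14.5], 0.7), ([513.9, 209.0, 10.0], 0.5)]
side round_recess [([509.6, 210.0, 10.2], 0.55)]
side carrier_grip [([517.1, 117.0, 129.3], 0.85)]
side carrier [([516.1, 122.2, -2.1], 0.83)]
```

View pics/w8.png

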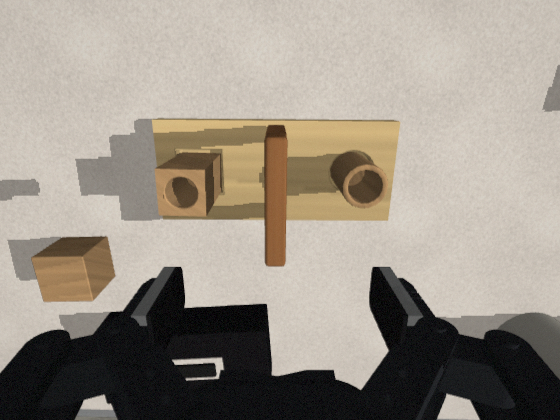

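Both pots stand in their recesses, with px centres (183,190) for the square and (364,185) for the round. The bar spans (276,125)–(276,266), centred between the jaws. Networks put both pots at about z=10–13. Next I'll descend onto the bar and grip it.

```bash
python3 -m creep '[{"hand":1,"travel":[0,0.4,3],"angular":[0,0,0]},{"hand":1,"travel":[0,0.4,7],"angular":[0,0,0]},{"hand":1,"travel":[0,0.4,10],"angular":[0,0,0]},{"hand":1,"travel":[0,0.4,12.5],"angular":[0,0,0]},{"hand":1,"travel":[0,0.4,14],"angular":[0,0,0]},{"hand":1,"travel":[0,0.4,14.1],"angular":[0,0,0]},{"hand":1,"travel":[0,0.4,14.1],"angular":[0,0,0]},{"hand":0.5,"travel":[0,0.4,14.1],"angular":[0,0,0]},{"hand":0.3,"travel":[0,0.4,14.1],"angular":[0,0,0]},{"hand":0,"travel":[0,0.4,14.1],"angular":[0,0,0]},{"hand":0,"travel":[0,0.4,14.1],"angular":[0,0,0]},{"hand":0,"travel":[0,0.4,14.1],"angular":[0,0,0]},{"hand":0,"travel":[0,0.4,14.1],"angular":[0,0,0]},{"hand":0,"travel":[0,0.4,14.1],"angular":[0,0,0]},{"hand":0,"travel":[0,0.4,14.1],"angular":[0,0,0]}]'
```

```text
clock: 24.8
eef_pos: [517.5, 121.9, 117.2]
tool_rot: [3.136, -0.001, 1.606]
force: [-0.6, -0.8, 6.2]
width: 17.5
```

The jaws are on the 18 mm bar at 17.5 mm, so I'll lift slowly by 12.5 cm.

```bash
python3 -m creep '[{"hand":0,"travel":[0,0,-0.3],"angular":[0,0,0]},{"hand":0,"travel":[0,0,-1],"angular":[0,0,0]},{"hand":0,"travel":[0,0,-2],"angular":[0,0,0]},{"hand":0,"travel":[0,0,-3.2],"angular":[0,0,0]},{"hand":0,"travel":[0,0,-4.4],"angular":[0,0,0]},{"hand":0,"travel":[0,0,-5.6],"angular":[0,0,0]},{"hand":0,"travel":[0,0,-6.8],"angular":[0,0,0]},{"hand":0,"travel":[0,0,-8],"angular":[0,0,0]},{"hand":0,"travel":[0,0,-9.2],"angular":[0,0,0]},{"hand":0,"travel":[0,0,-10.4],"angular":[0,0,0]},{"hand":0,"travel":[0,0,-11.4],"angular":[0,0,0]},{"hand":0,"travel":[0,0,-12],"angular":[0,0,0]},{"hand":0,"travel":[0,0,-12.4],"angular":[0,0,0]},{"hand":0,"travel":[0,0,-12.5],"angular":[0,0,0]},{"hand":0,"travel":[0,0,-12.5],"angular":[0,0,0]},{"hand":0,"travel":[0,0,-12.5],"angular":[0,0,0]},{"hand":0,"travel":[0,0,-12.5],"angular":[0,0,0]},{"hand":0,"travel":[0,0,-12.5],"angular":[0,0,0]},{"hand":0,"travel":[0,0,-12.5],"angular":[0,0,0]},{"hand":0,"travel":[0,0,-12.5],"angular":[0,0,0]}]'
python3 - <<'E'
from h import *
st(); print(np.abs(ctrl.read_state()['qd']).max())
ims=[]
for c in ['scene','side']:
    d=cam(c); q=proj(d,[[516,122,180]])[0].astype(int); f=cv2.cvtColor(d['frame'],cv2.COLOR_RGB2BGR)
    ims.append(cv2.resize(f[q[1]-75:q[1]+75,q[0]-100:q[0]+100],(400,300),interpolation=cv2.INTER_CUBIC))
    for t in ['carrier','carrier_grip','round_pot','round_recess','square_pot','square_recess','offcut','stain_tin','paintbrush','glove_box']: print(c,t,[(np.round(x['at'],1).tolist(),round(x['confidence'],2)) for x in ctrl.spot_point(c,t)[:1]])
cv2.imwrite('pics/c9.png',np.hstack(ims)); st()
E
```

```text
clock: 26.8
eef_pos: [516.8, 121.7, 242.1]
tool_rot: [3.136, -0.001, 1.606]
force: [-0.3, -1.1, -6.5]
width: 17.6
{'clock': 26.8, 'qpos': [-0.32, 0.44, 0.06, 1.84, -0.03, 0.85, 1.35], 'eef_pos': [516.77, 121.73, 242.15], 'tool_rot': [3.14, -0.0, 1.61], 'force': [-0.3, -1.13, -6.51], 'width': 17.61}
0.0031820710211447685
scene carrier [([511.5, 120.1, 126.8], 0.94)]
scene carrier_grip [([516.8, 121.0, 257.3], 0.93)]
scene round_pot [([508.4, 213.6, 140.3], 0.91)]
scene round_recess [([510.9, 210.8, 135.6], 0.68)]
scene square_pot [([519.2, 35.7, 136.1], 0.96)]
scene square_recess [([518.8, 31.6, 133.4], 0.81)]
scene offcut [([651.2, -130.8, -0.5], 0.73)]
scene stain_tin [([715.4, -378.5, -1.7], 0.77)]
scene paintbrush [([330.7, 480.3, -3.5], 0.7)]
scene glove_box [([776.2, 6.1, -1.4], 0.88)]
side carrier [([512.6, 122.4, 123.2], 0.88)]
side carrier_grip [([515.3, 117.6, 254.4], 0.75)]
side round_pot [([514.8, 210.9, 135.8], 0.66)]
side round_recess [([507.4, 209.4, 135.9], 0.7)]
side square_pot [([517.7, 31.0, 139.9], 0.94)]
side square_recess [([515.7, 30.4, 134.0], 0.82)]
side offcut [([648.2, -128.2, 0.8], 0.7)]
side stain_tin [([717.3, -379.7, 0.7], 0.94)]
side paintbrush [([334.2, 472.3, 1.9], 0.79)]
side glove_box [([779.7, 7.8, -0.2], 0.9)]
{'clock': 27.9, 'qpos': [-0.32, 0.44, 0.06, 1.84, -0.03, 0.85, 1.35], 'eef_pos': [516.79, 121.75, 242.24], 'tool_rot': [3.14, -0.0, 1.61], 'force': [-0.01, 0.04, -6.05], 'width': 17.12}
```

View pics/c9.png

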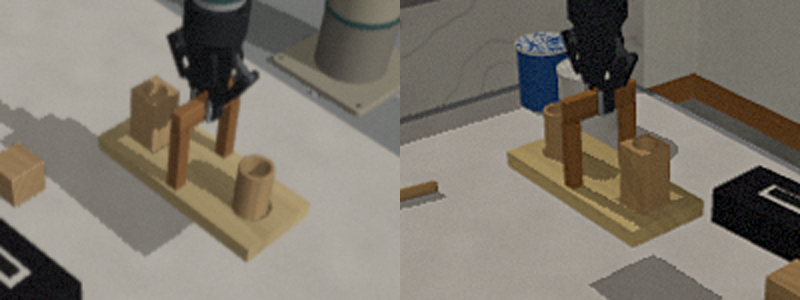

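The carrier is up at about z=125 mm, level and steady, with both pots seated and the other objects where they were. I'll hand it in.

```bash
python3 -c "
from cell import ctrl
print(ctrl.finish_job())"
```

```text
the job is handed in; nothing more can be done
None
```

The job is handed in: both pots stand in their own recesses and the arm is holding the loaded carrier by its handle about 125 mm above the table. `finish_job` gives no verdict, so this rests on my own checks.

- **Seating:** each pot went down to the expected height, within 0.1 mm, before release. The round pot's tool height was 48.3 mm against 48.2 expected, and the square pot's was 57.6 against 57.6.
- **Hold:** the grip reads 17–17.6 mm on the 18 mm bar, with about 6 N carried. The tool is within about 0.006 rad of vertical, the arm was still, and the last two views show the carrier level. I handed in at about 28 s of the 72 s allowed.
- **Other objects:** the offcut, tin, brush and glove box are within about 5 mm of their first measured places.
- **Disagreements:** in the last views the networks put the pots 0–6 mm above their recess floors and up to 7.5 mm off sideways. That is around their stated 4 mm error, so I trusted the seating heights and the pictures, which show both pots fully down. My first silhouette fits also read the pots 2–6 mm short and missed the round pot in some views.

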